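# Unlock the reagent lockbox with the blue key

## Task

Unlock the grey reagent lockbox: take the blue key from the green key rack, push it fully home into the keyway inside the blue collar on top of the box, then turn it clockwise (seen from above) a quarter turn so that the bolt is drawn back. Let go and leave the key standing in the lock, still turned, and leave the yellow key in the rack.

Things in the scene. Friction and masses are not known exactly. Their poses are not given: they have to be found in the camera images.
- key_blue: The key to use: blue bow, standing upright in one of two slots of a green rack (200 x 60 mm, 45 mm high). Origin: tip of the blade; z up the key. Steel blade 18 (x) x 6 (y) mm, z 0 to 40 mm, same either way round. Bow 36 (x) x 14 (y) mm, z 40 to 82 mm, flat faces: pinch across the 14 mm. In the rack the tip is 36 mm below the rack top, 1.5 mm play; lift straight up 40 mm to clear. About 60 g.
- key_yellow: The wrong key, to be left in the rack: same shape, size and frame as the blue key but with a yellow bow, in the other slot, 90 mm away along the keys' own x axis. Which slot holds which key varies.
- keyway (a point): Mouth centre of the keyway, on the turning axis, 106 mm above the table, on a fixed grey box 220 x 180 x 100 mm. Turns with the 55 mm round plug; z up, x along the slot. Slot 22 (x) x 9 (y) mm, floor 38 mm below the mouth, where the tip rests when fully home; top 12 mm is a funnel, 36 x 23 mm at the mouth. Turns 90 deg clockwise to a stop (0.05 N m friction), stays put. Blade play about 10 deg.
- bolt (a joint): The hidden bolt, driven by the lock's plug: 0 = locked, 0.016 m = fully drawn back, in proportion to the plug's turn (90 deg = 0.016 m). Released past 0.0105 m, about 60 deg. A window in a black strip on the box top, 75 mm from the lock's axis, shows red when locked, green when drawn back.
There are look-alikes about, which are no part of the job. What is meant by the key_blue is not orange or red, and is the smaller of those in its own colour.

How it is judged:
By the outcome, as a careful person would: the job done as asked, in the order asked, and still so for the second after the job is handed in, with the robot touching nothing.
It also fails if it takes over 45 s, if anything falls off the work surface, if the arm or the gripper's body presses on something with over 40 N, if the wrist force passes 120 N, or if a joint passes its speed limit or range.

## Robot

A 6-joint arm with a two-finger parallel gripper is mounted at the origin on the work surface. World frame = base frame: x ahead of the robot, y to its left, z up, the work surface at z = 0. Lengths are in mm, angles in rad, forces in N, time in s.
With the tool pointing down it reaches from about 350 to 775 mm from the base axis. Payload 7.3 kg.
Tool frame: the origin (TCP) lies midway between the tips of the shut fingers; the grasp point (between the pads) lies 19 mm behind it (bot.grip_depth is the distance from the TCP to the grasp point, in mm); z points along the fingers, x is the direction in which the jaws open and shut, and the axes are right-handed (so a half turn about z gives the same grasp; the last joint's range is limited). The gripper opens to 92 mm and grips with 3 to 60 N. Pads are 19 mm wide; open, the fingers measure 130 mm over their backs; the gripper's body (75 mm by 190 mm) begins 47 mm behind the grasp point.
Start: joints at [1.17, 0.342, 1.524, -0, 1.275, -0.146], TCP at [132.311, 508.073, 226.741] pointing down, gripper open.
Joint ranges: [-2.53, 2.53], [-0.77, 2.02], [0.04, 2.7], [-1, 4.14], [0.28, 2.66], [-3.11, 3.11]. Speed limits (rad/s): [2.57, 2.57, 3.14, 3.14, 3.14, 3.14].

## Interface

Orientations are given as [roll, pitch, yaw] about the fixed x, y, z axes, in that order (R = Rz(yaw) Ry(pitch) Rx(roll)).
In Python, from plant import bot gives the robot as it stands. The module is installed in compiled form; this text tells all that it offers.
- The arm moves only by the shell command python3 -m inch 'ROWS'. ROWS is JSON, a list that holds one entry, the list of rows, each a list of 7 numbers: the shift along the tool's x, y, z each as a share of 0.2 m, from -1 to 1, then the turn, a rotation vector about the tool's x, y, z each as a share of 45 degrees, from -1 to 1, then the closure, from -1 (fully open) to 1 (shut), so that 0 is half open. A call has exactly 10 rows; each row is the pose to reach, as a shift and turn from the pose commanded when the call began, along the tool's axes at that moment; what a row does not reach only later rows make up. A row lasts 1/8 s, in which the tool goes at most 62.5 mm and 10.7 degrees, less where a joint would pass 70% of its speed; a pose out of reach is approached as far as the arm can. A call with a number of a shift or a turn outside -1 to 1 is refused whole. A call with a gripper value outside its range is refused whole. The fingers move at their own pace and stop on an object; the grip force is fixed at half the most. Time passes only in rows, so rows that repeat a pose let the fingers close, or fill a call up. It gives the time, the measured TCP pose, the force and the opening at its end, in the units of the state.
- bot.get_obs(): the state, without advancing time (a new reading comes with each control period).
- bot.capture(name): name is "scene" or "top" or "wrist"; returns the picture (384x512x3 uint8, red, green, blue); there is no depth.
- bot.camera_params(name): a dict with "fx", "fy", "cx", "cy" (pixels), "R" (3x3) and "t" (3): a world point X has camera coordinates R X + t; the wrist camera has in their place "T_tool_cam" (4x4, takes a point from camera to tool coordinates, whose origin is the TCP and whose axes are the tool frame's). Camera axes: x right, y down, z forward; pixel columns grow to the right and rows downward; lengths in mm; the calibration is good to about 2 mm. A picture is of the moment at which its call begins: read the wrist's pose just before it. camera_params takes no time and is no camera call.
- bot.close_job(): hands the job in, once; it reports no verdict.
The state is a dict: "time": time; "joint_positions": joint angles; "dq": joint speeds; "tau": joint torques, N m; "tool_pos": TCP position; "tcp_rot": TCP orientation; "contact_force": force on the tool from outside, world axes, zero at the start; "moment": the same for the moment, N m; "grip_width": finger opening in mm.
Only numpy, scipy, OpenCV 4.12 (cv2) and the standard library are available. Lean on these libraries where they do the work, as an engineer would, in place of code of your own. Each camera call takes 0.05 s, during which the arm holds its last target.

## Working session

There is one attempt and no reset: what is moved stays moved. The work goes in short steps, Python scripts to look and compute and a shell command to move; the robot and the scene stay as the last step left them, time stands still between calls to the robot, and variables do not carry over. Pictures are saved under pics/ and viewed, and the job is handed in when it is done.

```bash
mkdir -p pics; ls
python3 - <<'E'
from plant import bot
import cv2,numpy as np
o=bot.get_obs()
for k,v in o.items(): print(k,np.round(v,3))
for n in ["scene","top","wrist"]:
    im=bot.capture(n); cv2.imwrite(f"pics/{n}0.png",im[:,:,::-1])
    p=bot.camera_params(n); print(n,{k:np.round(v,4).tolist() for k,v in p.items()})
E
```

```text
pics
time 0.0
joint_positions [ 1.17   0.343  1.525 -0.     1.275 -0.146]
dq [-0.     0.    -0.     0.001 -0.    -0.002]
tau [ 1.0000e-03 -4.3123e+01 -2.4423e+01  7.2000e-02  5.6000e-02 -0.0000e+00]
tool_pos [132.147 507.662 226.042]
tcp_rot [-3.141e+00  2.000e-03  1.316e+00]
contact_force [ 0.784  0.806 -0.061]
moment [-0.026  0.01   0.003]
grip_width 92.182
scene {'fx': 469.6648, 'fy': 469.6648, 'cx': 258.4181, 'cy': 191.5027, 'R': [[-0.0899, 0.9959, 0.0089], [0.854, 0.0817, -0.5138], [-0.5125, -0.0386, -0.8578]], 't': [27.2485, -433.6301, 1314.3538]}
top {'fx': 364.5633, 'fy': 364.5633, 'cx': 257.9483, 'cy': 188.8144, 'R': [[-0.0348, -0.9994, 0.0021], [-0.9774, 0.0336, -0.2086], [0.2084, -0.0093, -0.978]], 't': [12.0226, 556.6871, 937.8584]}
wrist {'fx': 344.5643, 'fy': 344.5643, 'cx': 251.2723, 'cy': 193.5695, 'T_tool_cam': [[1.0, 0.0, -0.0, 0.9266], [-0.0, 0.9672, 0.2539, -67.3876], [0.0, -0.2539, 0.9672, -157.8911], [0.0, 0.0, 0.0, 1.0]]}
```

View pics/scene0.png

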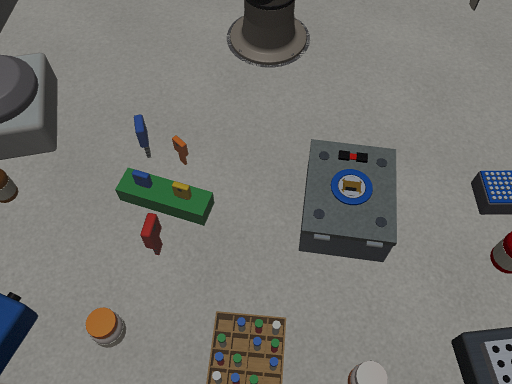

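View pics/top0.png

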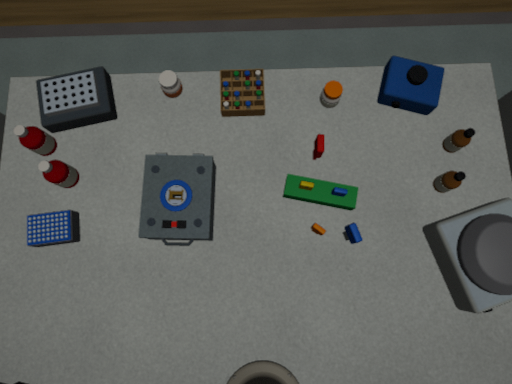

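View pics/wrist0.png

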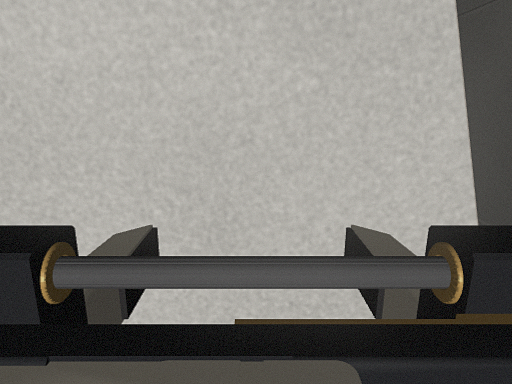

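Blue candidates in the top view are the bow in the green rack at (340,192) and a blue key-like object off the rack at (353,233). Orange (318,229) and red (319,146) are excluded by colour. The rack one fits, since it stands in a rack slot and looks smaller. I'll confirm with a crop.

```bash
cat > h.py <<'E'
import numpy as np,cv2
def ray(p,u,v):
    d=p["R"].T@np.array([(u-p["cx"])/p["fx"],(v-p["cy"])/p["fy"],1.0]); c=-p["R"].T@np.array(p["t"]); return c,d
def onz(p,u,v,z):
    c,d=ray(p,u,v); return c+d*(z-c[2])/d[2]
def tri(pa,a,pb,b):
    c1,d1=ray(pa,*a);c2,d2=ray(pb,*b)
    s=np.linalg.lstsq(np.stack([d1,-d2],1),c2-c1,rcond=None)[0]
    q1=c1+d1*s[0];q2=c2+d2*s[1];return (q1+q2)/2,np.linalg.norm(q1-q2)
E
python3 - <<'E'
import cv2,numpy as np
from h import *
from plant import bot
t=cv2.imread("pics/top0.png");s=cv2.imread("pics/scene0.png")
a=cv2.resize(t[135:255,270:390],(480,480),interpolation=cv2.INTER_CUBIC)[:480]
b=cv2.resize(s[100:260,100:220],(360,480),interpolation=cv2.INTER_CUBIC)
cv2.imwrite("pics/crop1.png",np.hstack([a,b[:, :310]]))
a=cv2.resize(t[145:250,130:225],(400,442),interpolation=cv2.INTER_CUBIC)
b=cv2.resize(s[135:265,295:405],(390,461),interpolation=cv2.INTER_CUBIC)[:442]
cv2.imwrite("pics/crop2.png",np.hstack([a,b]))
for n,im in (("top",t),("scene",s)):
    p=bot.camera_params(n);h=cv2.cvtColor(im,cv2.COLOR_BGR2HSV)
    for c,lo,hi in (("blue",(105,120,50),(125,255,255)),("yellow",(20,120,60),(32,255,255)),("green",(50,120,40),(75,255,255))):
        m=cv2.inRange(h,lo,hi);k,l,st,ce=cv2.connectedComponentsWithStats(m)
        for i in range(1,k):
            if st[i,4]>25: print(n,c,st[i].tolist(),ce[i].round(1),onz(p,*ce[i],91 if c!='green' else 45).round(0)[:2], onz(p,*ce[i],106).round(0)[:2])
E
```

```text
top blue [384, 56, 60, 51, 1854] [413.1  82. ] [ 843. -455.] [ 835. -448.]
top blue [160, 180, 32, 32, 441] [175.5 195.1] [541. 211.] [538. 207.]
top blue [334, 188, 13, 7, 63] [339.8 190.6] [ 538. -223.] [ 535. -219.]
top blue [27, 210, 44, 35, 753] [ 49.7 227.5] [466. 534.] [464. 525.]
top blue [349, 223, 13, 20, 136] [355.1 232.4] [ 426. -253.] [ 425. -249.]
top yellow [300, 181, 14, 7, 72] [306.6 184. ] [ 559. -136.] [ 555. -134.]
top yellow [169, 191, 14, 8, 43] [173.9 193.7] [544. 215.] [541. 212.]
top green [256, 90, 6, 6, 26] [258.5  92.4] [849. -19.] [818. -18.]
top green [284, 174, 74, 35, 1302] [320.1 191.5] [ 546. -179.] [ 534. -168.]
scene blue [134, 115, 10, 18, 148] [138.5 123.5] [ 411. -256.] [ 423. -251.]
scene blue [331, 169, 42, 36, 675] [351.2 186.9] [532. 209.] [541. 207.]
scene blue [132, 170, 17, 9, 92] [140.1 173.8] [ 541. -224.] [ 551. -219.]
scene blue [480, 171, 32, 32, 515] [497.  186.2] [501. 507.] [511. 498.]
scene blue [138, 182, 12, 6, 26] [144.1 184.3] [ 565. -210.] [ 574. -205.]
scene blue [0, 294, 25, 51, 712] [  8.5 314.6] [ 850. -387.] [ 854. -379
[... 238 characters left out ...]
9, 62] [273.5 361.2] [885.  77.] [888.  76.]
scene blue [231, 373, 8, 9, 62] [234.7 377.1] [916.  16.] [918.  16.]
scene yellow [172, 181, 19, 19, 234] [181.2 189.9] [ 571. -133.] [ 580. -130.]
scene yellow [343, 180, 14, 8, 47] [348.7 183.6] [524. 204.] [534. 202.]
scene green [116, 168, 96, 48, 1699] [165.3 193.3] [ 556. -176.] [ 591. -159.]
scene green [255, 319, 8, 9, 54] [258.3 322.8] [811.  45.] [828.  46.]
scene green [218, 334, 7, 8, 52] [221.  337.5] [844. -19.] [858. -14.]
scene green [271, 339, 8, 9, 54] [274.8 342.6] [844.  78.] [858.  76.]
scene green [233, 354, 8, 9, 57] [236.9 357.8] [876.  13.] [888.  17.]
scene green [250, 375, 8, 9, 60] [253.5 379. ] [908.  46.] [918.  47.]
```

```bash
ls pics
```

```text
crop1.png
crop2.png
scene0.png
top0.png
wrist0.png
```

View pics/crop1.png

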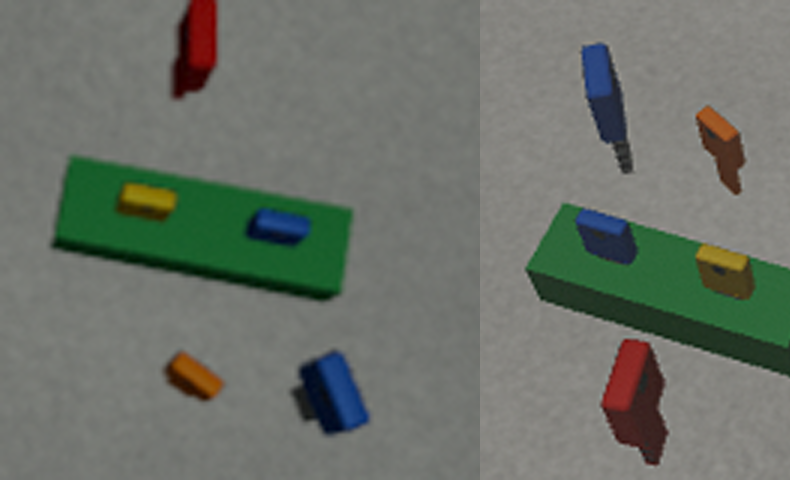

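View pics/crop2.png

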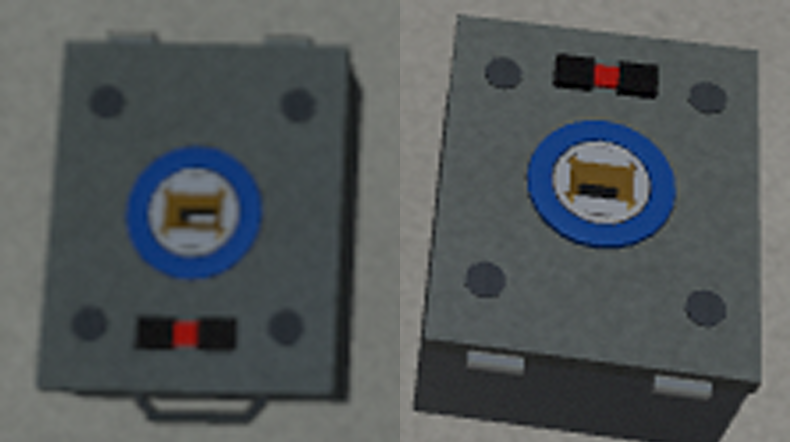

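The crops confirm the target. The small blue bow stands in the rack slot at top (340,192), right of yellow (306,184). The larger blue one at (355,232) is free-standing, so it's a decoy. The lock slot runs roughly along world y, and the window is red (locked). Next I move towards the lock, turning the tool so the wrist camera can measure it.

```bash
python3 -m inch '[[[-0.1,0.2,0,0,0,0.2,-1],[-0.2,0.4,0,0,0,0.4,-1],[-0.3,0.6,0,0,0,0.6,-1],[-0.4,0.8,0,0,0,0.8,-1],[-0.5,1,0,0,0,1,-1],[-0.5,1,0,0,0,1,-1],[-0.5,1,0,0,0,1,-1],[-0.5,1,0,0,0,1,-1],[-0.5,1,0,0,0,1,-1],[-0.5,1,0,0,0,1,-1]]]'
cat >> h.py <<'E'
from scipy.spatial.transform import Rotation as Ro
def rot(o): return Ro.from_euler("xyz",o["tcp_rot"]).as_matrix()
def rowto(o,target,yaw=None):
    d=rot(o).T@(np.array(target)-o["tool_pos"])/200
    cur=o["tcp_rot"][2]; t=0 if yaw is None else -np.degrees((yaw-cur+np.pi)%(2*np.pi)-np.pi)/45
    return d.round(3),round(t,3)
def wcam(bot,o):
    p=dict(bot.camera_params("wrist"));T=np.eye(4);T[:3,:3]=rot(o);T[:3,3]=o["tool_pos"]
    M=np.linalg.inv(T@np.array(p["T_tool_cam"]));p["R"]=M[:3,:3];p["t"]=M[:3,3];return p
E
python3 - <<'E'
from h import *
from plant import bot
o=bot.get_obs();print(o["tool_pos"],o["tcp_rot"],rowto(o,(537,169,226),0))
E
```

```text
time: 1.4
tool_pos: [300.2, 361.3, 226.7]
tcp_rot: [-3.142, 0.0, 0.532]
contact_force: [0.7, 0.0, -0.5]
grip_width: 91.9
[300.18781313 361.26909419 226.70486509] [-3.14151737e+00  1.29399161e-05  5.31916010e-01] (array([0.533, 1.429, 0.003]), np.float64(0.677))
```

```bash
python3 -m inch '[[[0.1,0.25,0,0,0,0.15,-1],[0.2,0.5,0,0,0,0.3,-1],[0.3,0.75,0,0,0,0.45,-1],[0.45,1,0,0,0,0.6,-1],[0.53,1,0,0,0,0.68,-1],[0.53,1,0,0,0,0.68,-1],[0.53,1,0,0,0,0.68,-1],[0.53,1,0,0,0,0.68,-1],[0.53,1,0,0,0,0.68,-1],[0.53,1,0,0,0,0.68,-1]]]'
python3 - <<'E'
from h import *
from plant import bot
o=bot.get_obs();print(o["tool_pos"],o["tcp_rot"],rowto(o,(537,169,226),0))
E
```

```text
time: 2.65
tool_pos: [493.0, 242.2, 227.0]
tcp_rot: [-3.141, -0.0, -0.003]
contact_force: [0.7, 0.0, 0.1]
grip_width: 91.9
[493.02486263 242.20364157 226.9564487 ] [-3.14139744e+00 -3.20933935e-04 -2.83806342e-03] (array([0.221, 0.365, 0.005]), np.float64(-0.004))
```

```bash
python3 -m inch '[[[0.1,0.2,0,0,0,0,-1],[0.22,0.38,0,0,0,0,-1],[0.22,0.38,0,0,0,0,-1],[0.22,0.38,0,0,0,0,-1],[0.22,0.38,0,0,0,0,-1],[0.22,0.38,0,0,0,0,-1],[0.22,0.38,0,0,0,0,-1],[0.22,0.38,0,0,0,0,-1],[0.22,0.38,0,0,0,0,-1],[0.22,0.38,0,0,0,0,-1]]]'
python3 - <<'E'
from h import *
from plant import bot
o=bot.get_obs();im=bot.capture("wrist");cv2.imwrite("pics/w1.png",im[:,:,::-1])
print(o["tool_pos"],o["tcp_rot"]);np.save("w1.npy",o,allow_pickle=True)
E
```

```text
time: 3.9
tool_pos: [537.0, 165.9, 226.7]
tcp_rot: [-3.141, -0.0, -0.004]
contact_force: [1.2, -0.4, 0.5]
grip_width: 91.8
[537.04518202 165.85617804 226.71443151] [-3.14148051e+00 -5.35624954e-05 -3.53804986e-03]
```

View pics/w1.png

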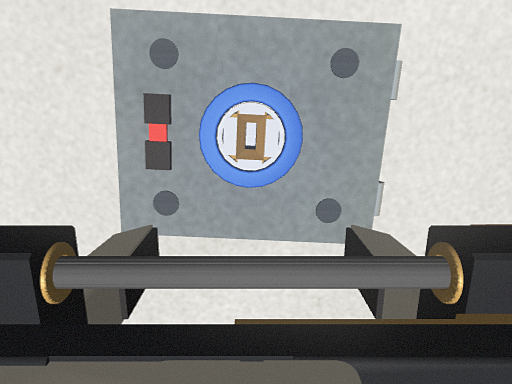

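The lock is in clear view: blue ring centred at about (251,135), brown funnel and slot upright in the image (world y), red window at (158,132). I'll measure its centre and slot angle.

Run:
```python
from h import *
from plant import bot
o=np.load("w1.npy",allow_pickle=True).item();p=wcam(bot,o)
im=cv2.imread("pics/w1.png");h=cv2.cvtColor(im,cv2.COLOR_BGR2HSV)
P=lambda q,z=106:np.array([onz(p,u,v,z)[:2] for u,v in q])
m=cv2.inRange(h,(100,120,80),(125,255,255));c=max(cv2.findContours(m,0,1)[0],key=cv2.contourArea)
e=cv2.fitEllipse(c);w=P(c[:,0]);(x,y),r=cv2.minEnclosingCircle(w.astype(np.float32));print("ring",e[0],P([e[0]]),x,y,r,cv2.fitEllipse(w.astype(np.float32)))
# plug inside ring
b=cv2.inRange(h,(8,80,40),(25,255,200));b[:, :215]=0;b[:,290:]=0;b[:100]=0;b[172:]=0
c=max(cv2.findContours(b,0,1)[0],key=cv2.contourArea);w=P(c[:,0]).astype(np.float32)
print("funnel",cv2.minAreaRect(w)); M=cv2.moments(b);print(P([(M['m10']/M['m00'],M['m01']/M['m00'])]))
# dark round bolts and window strip
d=cv2.inRange(im,(0,0,0),(85,80,80));k,l,st,ce=cv2.connectedComponentsWithStats(d)
for i in range(1,k):
    if st[i,4]>200 and st[i,1]<215:print("dark",ce[i].round(1),st[i,4],P([ce[i]],100).round(1))
cv2.imwrite("pics/w1c.png",cv2.resize(im[75:195,190:310],(600,600),interpolation=cv2.INTER_CUBIC))
# also ring from top & scene at 106
for n in("top","scene"):
    q=bot.camera_params(n);s=cv2.imread(f"pics/{n}0.png");hh=cv2.cvtColor(s,cv2.COLOR_BGR2HSV);mm=cv2.inRange(hh,(105,120,50),(125,255,255))
    for cc in cv2.findContours(mm,0,1)[0]:
        if 300<cv2.contourArea(cc)<1500 and len(cc)>5:
            f=cv2.fitEllipse(cc);X=onz(q,*f[0],106)
            if 150<X[1]<250:print(n,f[0],X)
```

```text
ring (250.2647247314453, 134.81881713867188) [[537.2571655  210.10214003]] 537.1724243164062 208.5430908203125 41.51151657104492 ((537.254150390625, 208.56398010253906), (81.76680755615234, 81.94669342041016), 151.29994201660156)
funnel ((537.262451171875, 208.43838500976562), (39.777313232421875, 31.710445404052734), 87.47872161865234)
[[537.45893528 208.5299346 ]]
dark [156.8 106.9] 533 [[462.5 232. ]]
dark [157.5 156.3] 365 [[460.2 192.2]]
top (175.52011108398438, 195.02850341796875) [537.57439947 207.16940198 106.        ]
scene (351.2367858886719, 186.54229736328125) [540.17847952 206.70460519 106.        ]
```

View pics/w1c.png

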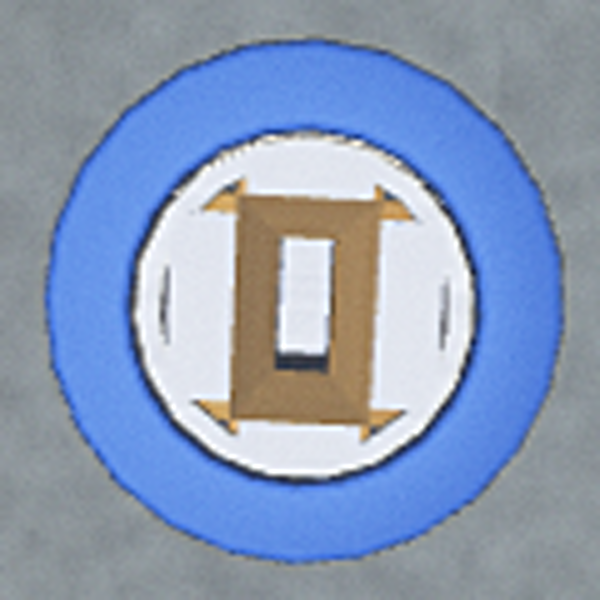

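Lock centre is (537.2, 208.6). The wrist fits agree with the top view to about 1.5 mm and with the scene view to about 3.5 mm, and the ring and plug sizes look right. The slot's x axis is at about 87.3°. Now to the key.

```bash
python3 -m inch '[[[0,0.25,0,0,0,0,-1],[0,0.5,0,0,0,0.1,-1],[0,0.75,0,0,0,0.2,-1],[0,1,0,0,0,0.29,-1],[0,1,0,0,0,0.29,-1],[0,1,0,0,0,0.29,-1],[0,1,0,0,0,0.29,-1],[0,1,0,0,0,0.29,-1],[0,1,0,0,0,0.29,-1],[0,1,0,0,0,0.29,-1]]]'
python3 -m inch '[[[-0.05,0.25,0,0,0,0,-1],[-0.1,0.5,0,0,0,0,-1],[-0.15,0.75,0,0,0,0,-1],[-0.2,1,0,0,0,0,-1],[-0.2,1,0,0,0,0,-1],[-0.2,1,0,0,0,0,-1],[-0.2,1,0,0,0,0,-1],[-0.2,1,0,0,0,0,-1],[-0.2,1,0,0,0,0,-1],[-0.2,1,0,0,0,0,-1]]]'
python3 - <<'E'
from h import *
from plant import bot
o=bot.get_obs();im=bot.capture("wrist");cv2.imwrite("pics/w2.png",im[:,:,::-1])
print(o["tool_pos"],o["tcp_rot"]);np.save("w2.npy",o,allow_pickle=True)
E
```

```text
time: 5.2
tool_pos: [536.4, -33.8, 226.7]
tcp_rot: [-3.141, -0.0, -0.231]
contact_force: [-0.3, -0.4, 0.4]
grip_width: 92.0
time: 6.45
tool_pos: [451.7, -219.3, 226.7]
tcp_rot: [-3.141, -0.0, -0.231]
contact_force: [-0.2, 0.3, -0.3]
grip_width: 91.7
[ 451.70044235 -219.33246276  226.69898455] [-3.14146971e+00 -4.14244190e-05 -2.30706176e-01]
```

View pics/w2.png

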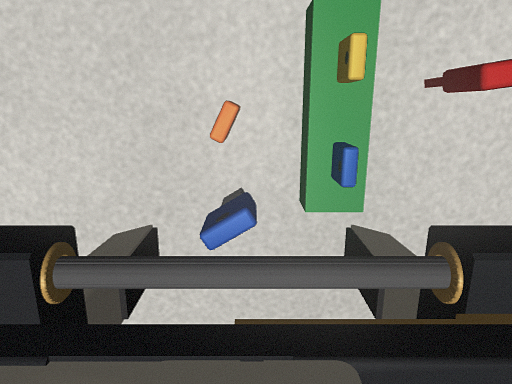

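The blue bow is at about (346,165) and yellow at (352,57). The larger blue decoy is at (229,222), orange at (225,121). Now to measure the bow's top face on z=91 and the rack's direction.

Run:
```python
from h import *
from plant import bot
o=np.load("w2.npy",allow_pickle=True).item();p=wcam(bot,o)
im=cv2.imread("pics/w2.png");h=cv2.cvtColor(im,cv2.COLOR_BGR2HSV)
P=lambda q,z:np.array([onz(p,u,v,z)[:2] for u,v in q],np.float32)
res={}
for n,lo,hi in(("blue",(100,110,30),(128,255,255)),("yellow",(18,110,30),(34,255,255))):
    m=cv2.inRange(h,lo,hi);m[:,:300]=0;m[205:]=0
    V=h[:,:,2];t=cv2.threshold(V[m>0].reshape(-1,1),0,255,cv2.THRESH_OTSU)[0]
    top=((m>0)&(V>t)).astype(np.uint8)*255
    c=max(cv2.findContours(top,0,1)[0],key=cv2.contourArea);r=cv2.minAreaRect(P(c[:,0],91));print(n,t,cv2.boundingRect(c),"rect@91",r);res[n]=np.array(r[0])
d=res["yellow"]-res["blue"];print("sep",np.linalg.norm(d),np.degrees(np.arctan2(d[1],d[0])))
g=cv2.inRange(h,(50,100,40),(80,255,255));c=max(cv2.findContours(g,0,1)[0],key=cv2.contourArea)
br=cv2.inRange(h,(50,100,110),(80,255,255));c=max(cv2.findContours(g,0,1)[0],key=cv2.contourArea)
pts=P(c[:,0],45);print("rack", cv2.minAreaRect(pts))
# right edge line
e=np.array([ [np.where(g[v]>0)[0].max(),v] for v in range(20,205,5)],float);w=P(e,45);l=cv2.fitLine(w,cv2.DIST_HUBER,0,.01,.01).ravel();print("right edge ang",np.degrees(np.arctan2(l[1],l[0])))
cv2.imwrite("pics/w2c.png",cv2.resize(im[0:215,290:390],(372,800//1)[:2]if 0 else (279,600),interpolation=cv2.INTER_CUBIC))
# decoy top height via triangulation wrist/top
for a in ((233,222),):
    print(tri(p,(228,228),bot.camera_params("top"),(357,232)))
```

```text
blue 125.0 (341, 147, 17, 40) rect@91 ((538.4017944335938, -223.46620178222656), (34.110618591308594, 12.62880802154541), 76.82884979248047)
yellow 148.0 (348, 33, 19, 47) rect@91 ((558.6360473632812, -136.5379180908203), (34.36178207397461, 12.845443725585938), 76.86683654785156)
sep 89.25217922917162 76.89661888208876
rack ((547.3069458007812, -180.73391723632812), (196.41717529296875, 62.244808197021484), 76.83314514160156)
right edge ang 76.76937
(array([ 425.38032954, -251.85421406,  104.68483693]), np.float64(5.3113921511929805))
```

View pics/w2c.png

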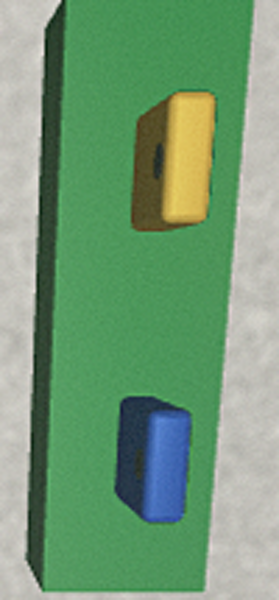

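Key is at (538.4, -223.5) with its axis at 76.85°. The bow sizes and key spacing (89 of 90 mm) match what's given. The decoy top at about 105 mm clears the gripper body (119 mm) and lies outside its footprint.

Run:
```python
from h import *
from plant import bot
print(rowto(bot.get_obs(),(538.4,-223.5,126.7),-0.2295))
```

```text
(array([ 0.427, -0.079,  0.5  ]), np.float64(-0.002))
```

```bash
python3 -m inch '[[[0.2,-0.04,0,0,0,0,0],[0.427,-0.079,0,0,0,0,0],[0.427,-0.079,0.1,0,0,0,0],[0.427,-0.079,0.3,0,0,0,0],[0.427,-0.079,0.5,0,0,0,0],[0.427,-0.079,0.5,0,0,0,0],[0.427,-0.079,0.5,0,0,0,0],[0.427,-0.079,0.5,0,0,0,0],[0.427,-0.079,0.5,0,0,0,0],[0.427,-0.079,0.5,0,0,0,0]]]'
python3 - <<'E'
from h import *
from plant import bot
o=bot.get_obs();print(rowto(o,(538.4,-223.5,53),-0.2295))
im=bot.capture("wrist");cv2.imwrite("pics/w3.png",im[:,:,::-1])
E
```

```text
time: 7.75
tool_pos: [538.6, -223.9, 127.4]
tcp_rot: [3.141, -0.001, -0.231]
contact_force: [-0.3, 0.6, 0.0]
grip_width: 46.0
(array([-0.002, -0.002,  0.372]), np.float64(-0.002))
```

View pics/w3.png

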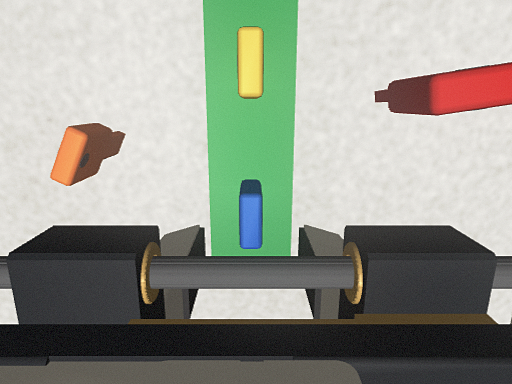

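The fingers are centred over the blue bow (251,215); yellow is clear at (250,62), and nothing is under the fingers. Next I descend and close.

```bash
python3 -m inch '[[[0,0,0.15,0,0,0,0],[0,0,0.28,0,0,0,0],[0,0,0.37,0,0,0,0],[0,0,0.37,0,0,0,0],[0,0,0.37,0,0,0,0],[0,0,0.37,0,0,0,1],[0,0,0.37,0,0,0,1],[0,0,0.37,0,0,0,1],[0,0,0.37,0,0,0,1],[0,0,0.37,0,0,0,1]]]'
```

```text
time: 9.05
tool_pos: [538.4, -223.8, 52.9]
tcp_rot: [-3.142, -0.0, -0.231]
contact_force: [-0.7, 1.3, 1.3]
grip_width: 14.1
```

Gripped: the opening is 14.1 mm, the bow thickness. Now lift straight up.

```bash
python3 -m inch '[[[0,0,-0.06,0,0,0,1],[0,0,-0.14,0,0,0,1],[0,0,-0.24,0,0,0,1],[0,0,-0.38,0,0,0,1],[0,0,-0.55,0,0,0,1],[0,0,-0.7,0,0,0,1],[0,0,-0.7,0,0,0,1],[0,0,-0.7,0,0,0,1],[0,0,-0.7,0,0,0,1],[0,0,-0.7,0,0,0,1]]]'
python3 - <<'E'
from h import *
from plant import bot
o=bot.get_obs();print(rowto(o,(537.2,208.6,193),-0.047))
im=bot.capture("wrist");cv2.imwrite("pics/w4.png",im[:,:,::-1])
E
```

```text
time: 10.3
tool_pos: [538.0, -223.6, 191.7]
tcp_rot: [-3.141, 0.002, -0.231]
contact_force: [-0.2, 0.1, -0.3]
grip_width: 13.8
(array([-0.499, -2.103, -0.004]), np.float64(-0.235))
```

View pics/w4.png

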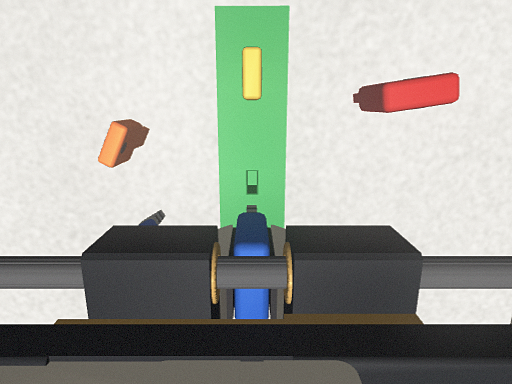

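The key is held, with its blade tip visible at (252,209) above the empty slot at (252,182). Yellow is still in the rack. Now transfer to the lock.

```bash
python3 -m inch '[[[-0.05,-0.2,0,0,0,0,1],[-0.1,-0.4,0,0,0,-0.06,1],[-0.15,-0.6,0,0,0,-0.12,1],[-0.2,-0.8,0,0,0,-0.18,1],[-0.24,-1,0,0,0,-0.235,1],[-0.24,-1,0,0,0,-0.235,1],[-0.24,-1,0,0,0,-0.235,1],[-0.24,-1,0,0,0,-0.235,1],[-0.24,-1,0,0,0,-0.235,1],[-0.24,-1,0,0,0,-0.235,1]]]'
python3 -m inch '[[[0,-0.2,0,0,0,0,1],[0,-0.4,0,0,0,0,1],[0,-0.6,0,0,0,0,1],[0,-0.8,0,0,0,0,1],[0,-1,0,0,0,0,1],[0,-1,0,0,0,0,1],[0,-1,0,0,0,0,1],[0,-1,0,0,0,0,1],[0,-1,0,0,0,0,1],[0,-1,0,0,0,0,1]]]'
python3 - <<'E'
from h import *
from plant import bot
o=bot.get_obs();print(rowto(o,(537.2,208.6,193),-0.047))
np.save("w5.npy",o,allow_pickle=True)
for n in("wrist","scene","top"):
    im=bot.capture(n);cv2.imwrite(f"pics/{n}5.png",im[:,:,::-1])
E
```

```text
time: 11.6
tool_pos: [537.4, -18.7, 192.7]
tcp_rot: [-3.142, 0.0, -0.048]
contact_force: [0.5, -0.4, -0.4]
grip_width: 13.6
time: 12.85
tool_pos: [546.9, 181.1, 192.8]
tcp_rot: [-3.141, -0.0, -0.048]
contact_force: [-0.1, -0.4, -0.4]
grip_width: 13.5
(array([-0.055, -0.135, -0.001]), np.float64(-0.001))
```

View pics/wrist5.png

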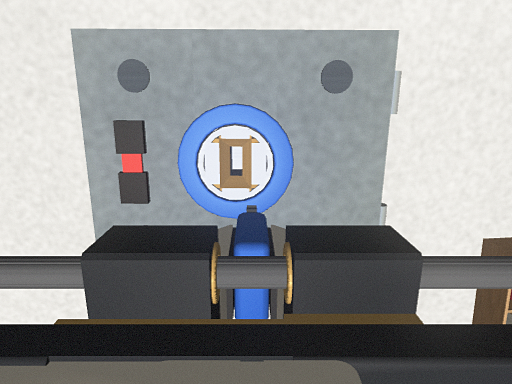

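View pics/scene5.png

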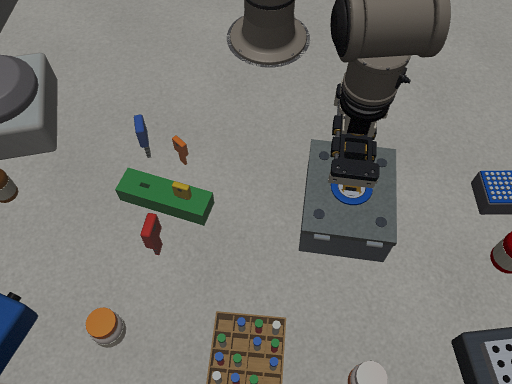

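The plug looks square to the tool here: ring at (236,161), slot upright, blade's front tip at (252,206). I'll re-measure the lock from this closer view and check where the blade tip sits in the tool frame.

Run:
```python
from h import *
from plant import bot
o=np.load("w5.npy",allow_pickle=True).item();p=wcam(bot,o)
im=cv2.imread("pics/wrist5.png");h=cv2.cvtColor(im,cv2.COLOR_BGR2HSV)
P=lambda q,z=106:np.array([onz(p,u,v,z)[:2] for u,v in q],np.float32)
m=cv2.inRange(h,(100,120,150),(125,255,255));m[:, :170]=0
w=np.where((h[:,:,1]<60)&(h[:,:,2]>200),255,0).astype(np.uint8);w[:120]=0;w[203:]=0;w[:,:190]=0;w[:,:195]=0;w[:,278:]=0
c=max(cv2.findContours(w,0,1)[0],key=cv2.contourArea);hull=cv2.convexHull(c);(cx,cy),r=cv2.minEnclosingCircle(P(hull[:,0]));print("plug",cx,cy,r,cv2.fitEllipse(P(c[:,0])))
b=cv2.inRange(h,(8,80,40),(25,255,220));b[:, :190]=0;b[:,280:]=0;b[:120]=0;b[205:]=0
c=max(cv2.findContours(b,0,1)[0],key=cv2.contourArea);print("funnel",cv2.minAreaRect(P(c[:,0])))
T=rot(o)
for q in [(246,206),(252,206),(257,206)]:
    X=onz(p,*q,o["tool_pos"][2]-44);print("tip tool",(T.T@(X-o["tool_pos"])).round(1))
a=cv2.resize(im[110:240,180:310],(600,600),interpolation=cv2.INTER_CUBIC);cv2.imwrite("pics/w5c.png",a)
```

```text
plug 537.2257690429688 208.62088012695312 27.03172492980957 ((537.338623046875, 208.52749633789062), (53.00999069213867, 53.10002899169922), 2.0036966800689697)
funnel ((537.2076416015625, 208.4093017578125), (39.25154495239258, 31.76687240600586), 87.5171890258789)
tip tool [-2.5 -7.9 44. ]
tip tool [ 1.2 -7.9 44. ]
tip tool [ 4.3 -7.9 44. ]
```

View pics/w5c.png

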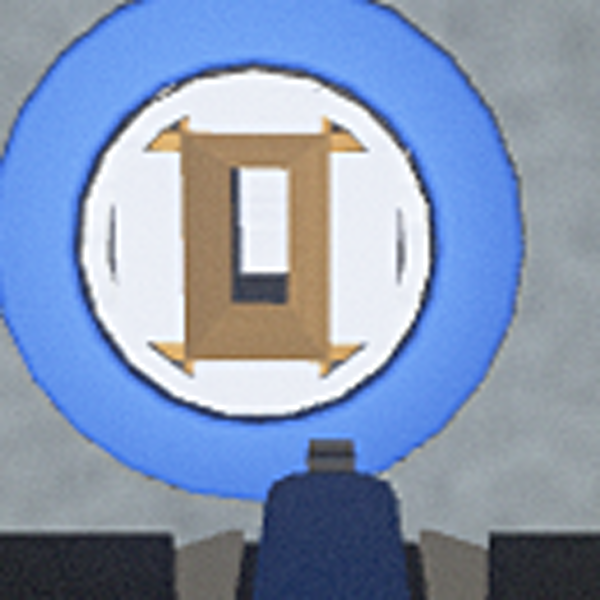

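Fits agree with before: (537.2, 208.5), 87.5°. Seen in the same camera, the tip sits about +1 mm x and +0.7 mm y from the TCP, so I aim the TCP at (536.4, 209.1).

Run:
```python
from h import *
from plant import bot
print(rowto(bot.get_obs(),(536.4,209.1,156),-0.045))
```

```text
(array([-0.059, -0.136,  0.184]), np.float64(-0.003))
```

```bash
python3 -m inch '[[[-0.059,-0.136,0,0,0,0,1],[-0.059,-0.136,0,0,0,0,1],[-0.059,-0.136,0.06,0,0,0,1],[-0.059,-0.136,0.12,0,0,0,1],[-0.059,-0.136,0.18,0,0,0,1],[-0.059,-0.136,0.18,0,0,0,1],[-0.059,-0.136,0.18,0,0,0,1],[-0.059,-0.136,0.18,0,0,0,1],[-0.059,-0.136,0.18,0,0,0,1],[-0.059,-0.136,0.18,0,0,0,1]]]'
python3 - <<'E'
from h import *
from plant import bot
o=bot.get_obs();print(rowto(o,(536.4,209.1,138),-0.045))
ims=[]
for n in("wrist","top"):
    im=bot.capture(n);cv2.imwrite(f"pics/{n}6.png",im[:,:,::-1]);ims.append(im)
a=cv2.resize(ims[0][120:260,180:320],(500,500),interpolation=cv2.INTER_CUBIC)
cv2.imwrite("pics/w6c.png",a[:,:,::-1])
E
```

```text
time: 14.25
tool_pos: [536.3, 209.4, 157.0]
tcp_rot: [-3.141, -0.0, -0.047]
contact_force: [0.4, -0.7, -0.5]
grip_width: 13.5
(array([0.   , 0.002, 0.095]), np.float64(-0.002))
```

View pics/w6c.png

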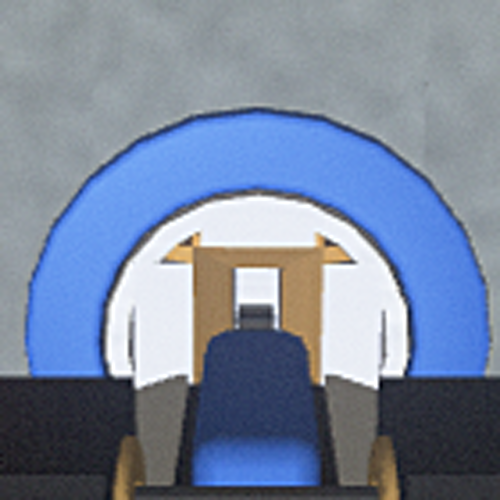

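The blade (crop x 239–273) is centred on the slot (234–281) to about 0.3 mm. Insert to just past the funnel first.

```bash
python3 -m inch '[[[0,0,0.03,0,0,0,1],[0,0,0.06,0,0,0,1],[0,0,0.09,0,0,0,1],[0,0,0.11,0,0,0,1],[0,0,0.13,0,0,0,1],[0,0,0.13,0,0,0,1],[0,0,0.13,0,0,0,1],[0,0,0.13,0,0,0,1],[0,0,0.13,0,0,0,1],[0,0,0.13,0,0,0,1]]]'
python3 - <<'E'
from plant import bot
o=bot.get_obs();print(o["tool_pos"],o["contact_force"],o["moment"])
E
```

```text
time: 15.6
tool_pos: [536.3, 209.4, 130.8]
tcp_rot: [-3.141, -0.0, -0.047]
contact_force: [0.1, 0.5, -0.8]
grip_width: 14.2
[536.26763613 209.36780674 130.81652265] [ 0.14250018  0.45026247 -0.84037276] [-0.09850603  0.03701783  0.01613838]
```

No contact force at 19 mm depth, past the funnel. Push on home.

```bash
python3 -m inch '[[[0,0,0.03,0,0,0,1],[0,0,0.05,0,0,0,1],[0,0,0.07,0,0,0,1],[0,0,0.08,0,0,0,1],[0,0,0.09,0,0,0,1],[0,0,0.095,0,0,0,1],[0,0,0.1,0,0,0,1],[0,0,0.1,0,0,0,1],[0,0,0.1,0,0,0,1],[0,0,0.1,0,0,0,1]]]'
python3 - <<'E'
from plant import bot
o=bot.get_obs();print(o["tool_pos"],o["contact_force"],o["moment"])
E
```

```text
time: 16.85
tool_pos: [536.3, 209.4, 111.8]
tcp_rot: [-3.141, -0.001, -0.047]
contact_force: [-2.6, -0.4, 5.6]
grip_width: 13.8
[536.28263118 209.39635699 111.80481354] [-2.6316593  -0.40893471  5.57467586] [-0.26300449  0.56001972  0.01108702]
```

Upward force is 5.6 N at z=111.8, where the floor is expected (112). Press 2 mm more to make sure it's home.

```bash
python3 -m inch '[[[0,0,0.005,0,0,0,1],[0,0,0.01,0,0,0,1],[0,0,0.01,0,0,0,1],[0,0,0.01,0,0,0,1],[0,0,0.01,0,0,0,1],[0,0,0.01,0,0,0,1],[0,0,0.01,0,0,0,1],[0,0,0.01,0,0,0,1],[0,0,0.01,0,0,0,1],[0,0,0.01,0,0,0,1]]]'
python3 - <<'E'
from h import *
from plant import bot
o=bot.get_obs();print(o["tool_pos"],o["contact_force"],o["moment"])
im=bot.capture("scene");cv2.imwrite("pics/s7c.png",cv2.resize(im[100:260,290:410],(450,600),interpolation=cv2.INTER_CUBIC)[:,:,::-1])
E
```

```text
time: 18.1
tool_pos: [536.4, 209.5, 111.6]
tcp_rot: [-3.141, -0.002, -0.046]
contact_force: [-5.9, -2.1, 19.6]
grip_width: 13.6
[536.37823904 209.46192383 111.62494345] [-5.88432245 -2.1176444  19.64560418] [-0.51178909  1.48981686  0.03970908]
```

View pics/s7c.png

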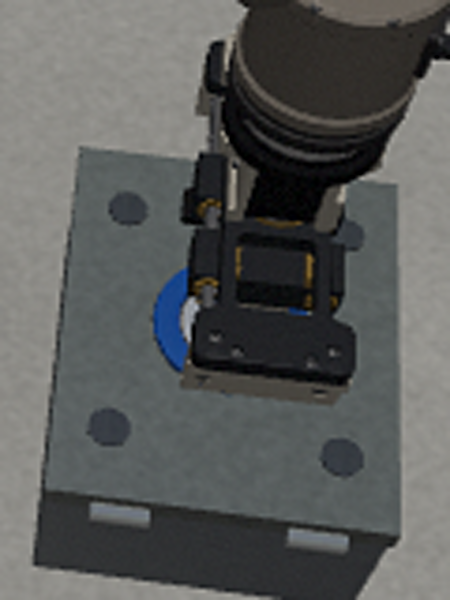

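The force rose to 20 N with no travel, so the key is on the floor. I ease the press slightly and begin the clockwise turn (+z about the downward tool axis).

```bash
python3 -m inch '[[[0,0,-0.008,0,0,0.05,1],[0,0,-0.008,0,0,0.15,1],[0,0,-0.008,0,0,0.3,1],[0,0,-0.008,0,0,0.45,1],[0,0,-0.008,0,0,0.6,1],[0,0,-0.008,0,0,0.75,1],[0,0,-0.008,0,0,0.9,1],[0,0,-0.008,0,0,1,1],[0,0,-0.008,0,0,1,1],[0,0,-0.008,0,0,1,1]]]'
python3 - <<'E'
from plant import bot
o=bot.get_obs();print(o["tool_pos"],o["contact_force"],o["moment"])
E
```

```text
time: 19.4
tool_pos: [537.8, 209.3, 111.8]
tcp_rot: [-3.138, -0.003, -0.832]
contact_force: [1.0, -1.5, 4.6]
grip_width: 13.7
[537.77769978 209.29088958 111.80385543] [ 1.02030405 -1.45697604  4.57149978] [-0.45591506 -0.14659267  0.05060984]
```

The moment is about 0.05 N m, the plug's own friction, so the plug is following. Continue.

```bash
python3 -m inch '[[[0,0,0,0,0,0.15,1],[0,0,0,0,0,0.3,1],[0,0,0,0,0,0.45,1],[0,0,0,0,0,0.6,1],[0,0,0,0,0,0.75,1],[0,0,0,0,0,0.9,1],[0,0,0,0,0,1,1],[0,0,0,0,0,1,1],[0,0,0,0,0,1,1],[0,0,0,0,0,1,1]]]'
python3 - <<'E'
from plant import bot
o=bot.get_obs();print(o["tool_pos"],o["contact_force"],o["moment"],o["joint_positions"])
E
```

```text
time: 20.65
tool_pos: [538.3, 208.0, 111.8]
tcp_rot: [-3.136, -0.001, -1.617]
contact_force: [3.1, -6.3, 5.1]
grip_width: 14.0
[538.31839043 208.04866732 111.80620938] [ 3.09846375 -6.28008121  5.13890122] [-1.30981415 -0.43777178  0.04924559] [ 0.23756928  0.54452281  1.53664025 -0.00319004  1.05592477  1.85647045]
```

Tool is at 90°. Take up the blade play to find the stop.

```bash
python3 -m inch '[[[0,0,0,0,0,0.03,1],[0,0,0,0,0,0.06,1],[0,0,0,0,0,0.09,1],[0,0,0,0,0,0.12,1],[0,0,0,0,0,0.15,1],[0,0,0,0,0,0.17,1],[0,0,0,0,0,0.17,1],[0,0,0,0,0,0.17,1],[0,0,0,0,0,0.17,1],[0,0,0,0,0,0.17,1]]]'
python3 - <<'E'
from h import *
from plant import bot
o=bot.get_obs();print(o["tool_pos"],o["contact_force"],o["moment"])
for n in("wrist","top"):
    im=bot.capture(n);cv2.imwrite(f"pics/{n}8.png",im[:,:,::-1])
E
```

```text
time: 21.9
tool_pos: [538.3, 207.8, 111.8]
tcp_rot: [-3.136, -0.001, -1.751]
contact_force: [3.1, -7.1, 4.7]
grip_width: 13.7
[538.31070594 207.77439385 111.82226043] [ 3.07909595 -7.0555868   4.68603199] [-1.49606929 -0.36139149  0.06084838]
```

View pics/wrist8.png

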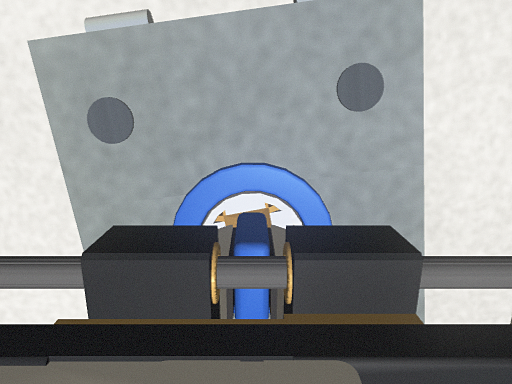

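The funnel edge tilts about 10° against the key, so the plug is near 88–90° and the blade play is used up. The moment is still low, so turn 4° more to feel for the stop.

```bash
python3 -m inch '[[[0,0,0,0,0,0.03,1],[0,0,0,0,0,0.06,1],[0,0,0,0,0,0.09,1],[0,0,0,0,0,0.09,1],[0,0,0,0,0,0.09,1],[0,0,0,0,0,0.09,1],[0,0,0,0,0,0.09,1],[0,0,0,0,0,0.09,1],[0,0,0,0,0,0.09,1],[0,0,0,0,0,0.09,1]]]'
python3 - <<'E'
from h import *
from plant import bot
o=bot.get_obs();print(o["tool_pos"],o["tcp_rot"],o["contact_force"],o["moment"])
E
```

```text
time: 23.25
tool_pos: [538.3, 207.7, 111.8]
tcp_rot: [-3.136, -0.001, -1.821]
contact_force: [3.4, -7.9, 5.4]
grip_width: 13.9
[538.25275262 207.6590169  111.82647453] [-3.13632739e+00 -1.06149483e-03 -1.82136493e+00] [ 3.39769678 -7.91582243  5.44556749] [-1.52655449 -0.38154951  0.06455008]
```

Run:
```python
from h import *
from plant import bot
o=bot.get_obs();im=bot.capture("wrist")[:,:,::-1];cv2.imwrite("pics/w9.png",im);p=wcam(bot,o)
t=bot.capture("top")[:,:,::-1]
a=cv2.resize(im[150:235,170:335],(720,371),interpolation=cv2.INTER_CUBIC);cv2.imwrite("pics/w9c.png",a)
cv2.imwrite("pics/t9c.png",cv2.resize(t[145:250,130:225],(450,500),interpolation=cv2.INTER_CUBIC))
```

```text
(no output)
```

View pics/w9c.png

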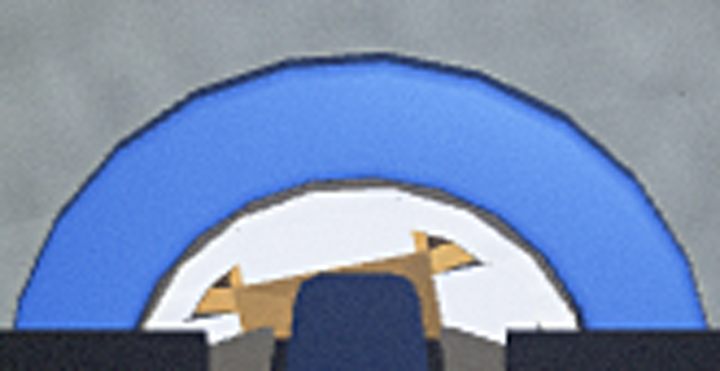

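View pics/t9c.png

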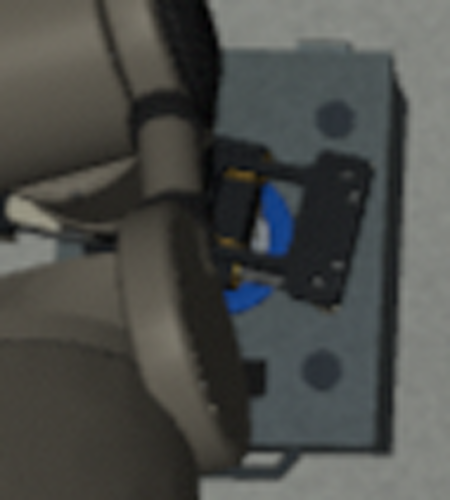

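Run:
```python
from h import *
from plant import bot
o=bot.get_obs();p=wcam(bot,o)
for z in(106,):
    a=onz(p,225.0,215.3,z);b=onz(p,265.8,208.4,z);d=b-a;print(d,np.degrees(np.arctan2(d[1],d[0])))
print("start edge dir should be -2.7; tool yaw deg",np.degrees(o["tcp_rot"][2]))
```

```text
[ -1.56657169 -20.59169861   0.        ] -94.35055789898477
start edge dir should be -2.7; tool yaw deg -104.358084955558
```

The funnel edge has turned from about -2.7° to -94.4°. That is 90° within measurement error, with the tool leading by the 10° play, so the plug is at its stop. Release and rise straight up.

```bash
python3 -m inch '[[[0,0,0,0,0,0,0.4],[0,0,0,0,0,0,0],[0,0,0,0,0,0,0],[0,0,0,0,0,0,0],[0,0,0,0,0,0,0],[0,0,-0.05,0,0,0,0],[0,0,-0.15,0,0,0,0],[0,0,-0.3,0,0,0,0],[0,0,-0.5,0,0,0,0],[0,0,-0.7,0,0,0,0]]]'
python3 -m inch '[[[0,0.3,0,0,0,0,0],[0,0.6,0,0,0,0,0],[0,0.8,0,0,0,0,0],[0,0.8,0,0,0,0,0],[0,0.8,0,0,0,0,0],[0,0.8,0,0,0,0,0],[0,0.8,0,0,0,0,0],[0,0.8,0,0,0,0,0],[0,0.8,0,0,0,0,0],[0,0.8,0,0,0,0,0]]]'
python3 - <<'E'
from h import *
from plant import bot
o=bot.get_obs();np.save("w10.npy",o,allow_pickle=True)
w=bot.capture("wrist")[:,:,::-1];cv2.imwrite("pics/w10.png",w)
s=bot.capture("scene")[:,:,::-1];cv2.imwrite("pics/s10.png",s)
E
```

```text
time: 24.6
tool_pos: [536.1, 209.3, 252.3]
tcp_rot: [-3.141, 0.0, -1.822]
contact_force: [0.6, 0.3, -1.0]
grip_width: 46.1
time: 25.85
tool_pos: [381.3, 249.0, 250.3]
tcp_rot: [3.141, -0.0, -1.822]
contact_force: [-0.1, -1.4, -0.2]
grip_width: 45.9
```

View pics/w10.png

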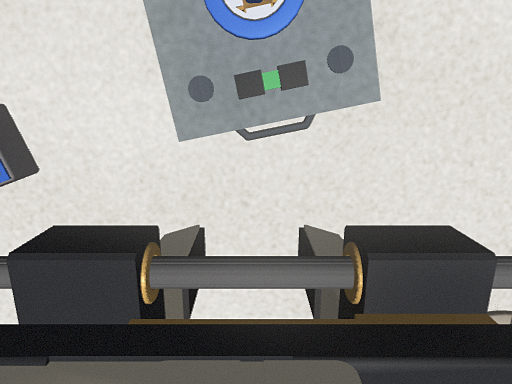

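View pics/s10.png

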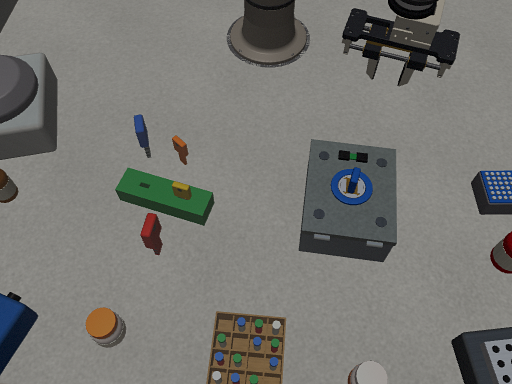

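The window is green at wrist (271,80) and scene (353,156). The key stands in the lock at scene (354,180), yellow is still in the rack at (181,187), and the gripper is clear. As a last check I measure the key's top height (150 mm if fully home).

Run:
```python
from h import *
from plant import bot
t=bot.capture("top")[:,:,::-1];s=cv2.imread("pics/s10.png")
a=cv2.resize(t[160:225,145:210],(400,400),interpolation=cv2.INTER_CUBIC);b=cv2.resize(s[160:215,325:380],(400,400),interpolation=cv2.INTER_CUBIC)
cv2.imwrite("pics/f.png",np.hstack([a,b]))
for n in("top","scene"):
    p=bot.camera_params(n)
    for yy in(-18,18):
        for z in(150,140):
            X=p["R"]@np.array([537+yy,208.6,z])+p["t"];u=np.array([p["fx"]*X[0]/X[2]+p["cx"],p["fy"]*X[1]/X[2]+p["cy"]])
            o,k=((145,160),400/65) if n=="top" else ((325,160),400/55)
            print(n,yy,z,u.round(1),"crop",((u-o)*k).round(0)+([0,0] if n=="top" else [400,0]))
```

```text
top -18 150 [170.9 199. ] crop [160. 240.]
top -18 140 [171.9 199.7] crop [165. 245.]
top 18 150 [171.1 184.8] crop [161. 152.]
top 18 140 [172.1 185.6] crop [167. 158.]
scene -18 150 [356.1 165.5] crop [626.  40.]
scene -18 140 [355.2 168.4] crop [619.  61.]
scene 18 150 [356.5 181.1] crop [629. 154.]
scene 18 140 [355.5 183.9] crop [622. 174.]
```

View pics/f.png

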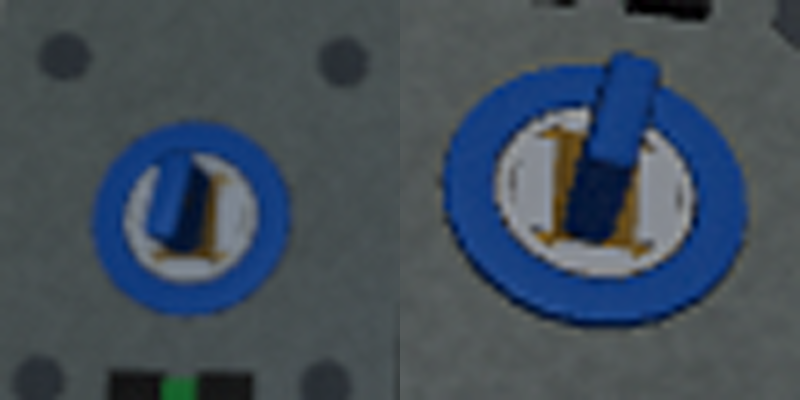

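The key's top edges in the scene crop (y ≈ 50–165) match z=150. I allowed for the scene camera's known 3 mm bias, seen earlier on the ring. So the key is fully home, and the funnel is turned a quarter turn. Handing in.

Run:
```python
from plant import bot
print(bot.get_obs()["time"],bot.close_job())
```

```text
the job is handed in; nothing more can be done
26.0 None
```

The lockbox is unlocked. I took the small blue key from the rack, pushed it home in the lock and turned it clockwise to about 90°. I then let go, moved the arm clear and handed the job in at 26.0 s.

**What the last checks showed:**
- **Bolt:** the window is green.
- **Key:** it stands in the lock with its top at about 150 mm, the height for fully home. Before turning, pressing rose from 5.6 N to 19.6 N with only 0.2 mm of travel.
- **Plug:** the keyway measured 91.6° of turn, within about 2°. The key leads it by roughly 10°, which is the blade play.
- **Yellow key:** still in the rack.

**Disagreements:**
- I never felt a clear torque rise at the stop; the moment stayed around 0.065 N m. The full turn rests on the pictures.
- The scene camera read the lock about 3 mm off from the wrist and top cameras. I used the wrist measurement.

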